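Roll the flashlight clear and shut the bench seat

ROBOT

A 6-joint arm with a two-finger parallel gripper is mounted at the origin on the work surface. World frame = base frame: x ahead of the robot, y to its left, z up, the work surface at z = 0. Lengths are in m, angles in rad, forces in N, time in s.
With the tool pointing down it reaches from about 0.375 to 0.9 m from the base axis. Payload 3.1 kg.
Tool frame: the origin (TCP) lies midway between the tips of the shut fingers; the grasp point (between the pads) lies 19 mm behind it (grip_depth is the distance from the TCP to the grasp point, in m); y points along the fingers, z is the direction in which the jaws open and shut, and the axes are right-handed (so a half turn about y gives the same grasp; the last joint's range is limited). The gripper opens to 85 mm and grips with 20 to 120 N. Pads are 22 mm wide; open, the fingers measure 114 mm over their backs; the gripper's body (76 mm by 85 mm) begins 54 mm behind the grasp point. The pads swing forward as they close: fully open they stand 13 mm farther back than shut.
Start: joints at [0.963, 0.527, 1.433, -0, 1.181, -0.178], TCP at [0.26, 0.568, 0.231] pointing down, gripper open.
Joint ranges: [-3.08, 3.08], [-0.75, 2.2], [0.22, 2.44], [-1.43, 4.57], [0, 2.65], [-2.85, 2.85]. Speed limits (rad/s): [2.79, 2.79, 3.14, 3.14, 3.14, 3.14].

INTERFACE

Orientations are given as a unit quaternion [x, y, z, w].
In Python, from station import sense, snapshot, camera_model, sign_off, grip_depth gives the robot as it stands.
- The arm moves only by the tool play_rows, never from a script. Its argument "deltas" is a list of rows, each a list of 6 numbers: the shift along the tool's x, y, z in m, then the turn, a rotation vector about the tool's x, y, z in rad. A call has 1 to 12 rows; each row is the pose to reach, as a shift and turn from the pose commanded when the call began, along the tool's axes at that moment; what a row does not reach only later rows make up. A row lasts 1/10 s, in which the tool goes at most 50 mm and 8.59 degrees, less where a joint would pass 70% of its speed; a pose out of reach is approached as far as the arm can. A call with a gripper value outside its range is refused whole. "gripper" is the finger opening in m, from 0 to 0.0854, set as the call begins (left out, the last holds). The fingers move at their own pace and stop on an object; "force" is the grip in N (left out, the last holds). Time passes only in rows, so rows that repeat a pose let the fingers close. It gives the time, the measured TCP pose, the force and the opening at its end, in the units of the state.
- sense(): the state, without advancing time (a new reading comes with each control period).
- snapshot(name): name is "side" or "top" or "wrist"; returns the picture (420x560x3 uint8, red, green, blue); there is no depth.
- camera_model(name): a dict with "fx", "fy", "cx", "cy" (pixels), "distortion" ([k1, k2, p1, p2, k3] as OpenCV has them; the pictures are not rectified), "camera_from_world" (4x4, takes a point from world to camera coordinates). Camera axes: x right, y up, looking along -z (the intrinsics and any distortion apply to the point x, -y, -z); pixel columns grow to the right and rows downward; lengths in m; the calibration is good to about 2 mm. A picture is of the moment at which its call begins: read the wrist's pose just before it. camera_model takes no time and is no camera call; for the wrist camera it gives the pose at the moment of the call.
- sign_off(): hands the job in, once; it reports no verdict.
The state is a dict: "t": time; "q": joint angles; "qd": joint speeds; "tau": joint torques, N m; "tcp_pos": TCP position; "tool_rot": TCP orientation; "force": force on the tool from outside, world axes, zero at the start; "ft_torque": the same for the moment, N m; "finger_gap": opening from 0.0 (shut) to 1.0 (fully open).
Only numpy, scipy, OpenCV 4.12 (cv2) and the standard library are available. Lean on these libraries where they do the work, as an engineer would, in place of code of your own. Each camera call takes 0.05 s, during which the arm holds its last target.

TASK

The flashlight lies in the way of the seat lid with its switch underneath: with your fingertips on top of it, roll it half a turn away from the open storage well, so that its switch comes uppermost, and leave it lying there. Then press the raised lid gently down until it is fully shut. Do not grasp, lift or shove the flashlight, keep the lid off it, and leave the other things on the seat where they are.

Things in the scene. Friction and masses are not known exactly. Their poses are not given: they have to be found in the camera images.
- flashlight: Yellow flashlight beside the well: a cylinder, 60 mm diameter, 170 mm long, 0.36 kg. Origin on its axis at mid length, 30 mm above the seat; x along it to the lens. Black thumb switch on its -z side: z up = switch underneath (start), z down = switch uppermost. Half a turn without slip carries it 94 mm; its top moves twice as far as its axis. Stays where left at rest.
- well_edge (a point): Middle of the storage well's right-hand edge, at the height of the flat seat top (z = 0). x runs along the edge; +y points across the open well, so -y is away from it. The opening is 320 mm along x (160 mm each way) by 285 mm along y, 270 mm deep.
- seat_lid (a joint): Opening angle of the wooden seat lid, rad: 0 fully shut, starts raised at 0.8 to 1.2. Friction hinges hold it at any angle; 2 to 6 N at the free edge presses it down and it does not spring back.
- lid_hinge (a point): Middle of the lid's hinge line, on the seat top beyond the well, 310 mm to the +y side of well_edge; x along the hinge. The lid turns about this line.
- lid_edge (a point): Middle of the lid's free edge, on the upper face (moves with the lid): x along the edge, +y along the lid to the hinge, z out of the upper face. The lid is 390 mm along the edge and 335 mm from hinge line to free edge, board 15 mm thick; shut, the upper face is 16 mm above the seat and overlaps it by 25 mm beyond well_edge.
- mug: Green ceramic mug, 84 mm across, 95 mm high, handle to its +y; origin under its middle. Leave it.
- key_fob: Black plastic key fob 58 x 36 x 14 mm with a steel ring; origin under its middle. Leave it.
- cleat_buckle: Steel ice cleat buckle, about 85 x 46 mm, 6 mm high, with four studs 11 mm high; origin under the frame's middle. Leave it.
- wax_tin: Round metal wax tin, 79 mm across, 28 mm high; origin under its middle. Leave it.
- flask: Upright steel flask, 72 mm across, 190 mm high; origin under its middle. Leave it.
- boot_brush: Wooden boot brush 170 x 45 x 38 mm, lying on its bristles; origin under its middle. Leave it.
- ice_scraper: Grey plastic ice scraper, about 180 mm long along x with a 100 mm wide blade, 22 mm high; origin on the underside. Leave it.

How it is judged:
By the outcome, as a careful person would: the job done as asked, in the order asked, and still so for the second after the job is handed in, with the robot touching nothing.
It also fails if it takes over 67 s, if anything falls off the work surface, if the arm or the gripper's body presses on something with over 40 N, if the wrist force passes 120 N, or if a joint passes its speed limit or range.

## Working session

There is one attempt and no reset: what is moved stays moved. The work goes in short steps, Python scripts to look and compute and a tool call to move; the robot and the scene stay as the last step left them, time stands still between calls to the robot, and variables do not carry over. Pictures are saved under pics/ and viewed, and the job is handed in when it is done.

Besides the shell and the picture viewer there is one more tool, called after "Emit:" as name(argument=value, ...), one argument or row to a line, values as JSON. play_rows: Moves the arm, as the interface text tells. Its arguments: {"type":"object","properties":{"deltas":{"type":"array"},"gripper":{"type":"number"},"force":{"type":"number"}},"required":["deltas"]}

```bash
mkdir -p pics; ls
python3 - <<'E'
from station import sense, snapshot, camera_model, grip_depth
import cv2
s=sense();print(s);print(grip_depth if not callable(grip_depth) else grip_depth())
for n in["side","top","wrist"]:
    m=camera_model(n);print(n,m)
    cv2.imwrite(f"pics/{n}0.png",snapshot(n)[:,:,::-1])
E
```

```text
pics
{'t': 0.0, 'q': array([ 9.62514460e-01,  5.28454888e-01,  1.43389359e+00,  1.02945704e-06,
        1.18135009e+00, -1.78473835e-01]), 'qd': array([-1.94211578e-03,  8.72572883e-04, -3.96036638e-04,  9.96887060e-05,
       -1.71420607e-03,  3.44660675e-04]), 'tau': array([ 6.52215258e-04, -4.42359424e+01, -1.78031319e+01, -5.73974285e-05,
        8.46184907e-03, -1.30498339e-05]), 'tcp_pos': array([0.25998892, 0.56759215, 0.23034329]), 'tool_rot': array([ 0.69152825, -0.15107886,  0.15050745, -0.69015314]), 'force': array([-0.14151504,  0.95627574,  0.06976683]), 'ft_torque': array([-0.01472153, -0.03883534,  0.04252189]), 'finger_gap': 1.0010000633101988}
0.0187
side {'fx': 486.2704070271033, 'fy': 486.2704070271033, 'cx': 283.57932719145543, 'cy': 210.65348172295748, 'distortion': array([0.05091232, 0.        , 0.        , 0.        , 0.        ]), 'camera_from_world': array([[ 0.75719688, -0.65304964, -0.01338089, -0.40239062],
       [ 0.47600105,  0.53765289,  0.69595429, -0.3464534 ],
       [-0.44729843, -0.53334373,  0.71796141, -1.12407387],
       [ 0.        ,  0.     
[... 260 characters left out ...]
0.02277323, -0.99970411,  0.00854787,  0.0407202 ],
       [ 0.98185325, -0.02075481,  0.18850314, -0.58330716],
       [-0.18826996,  0.01268558,  0.98203539, -1.22769827],
       [ 0.        ,  0.        ,  0.        ,  1.        ]])}
wrist {'fx': 306.83148243530275, 'fy': 306.83148243530275, 'cx': 277.5341506431039, 'cy': 207.3177983067277, 'distortion': array([-0.00110602,  0.        ,  0.        ,  0.        ,  0.        ]), 'camera_from_world': array([[ 0.41645807,  0.90915249, -0.0021021 , -0.62345433],
       [-0.85956068,  0.39298609, -0.32667624,  0.04192301],
       [-0.29617242,  0.13785384,  0.94513397, -0.38121079],
       [ 0.        ,  0.        ,  0.        ,  1.        ]])}
```

View pics/side0.png

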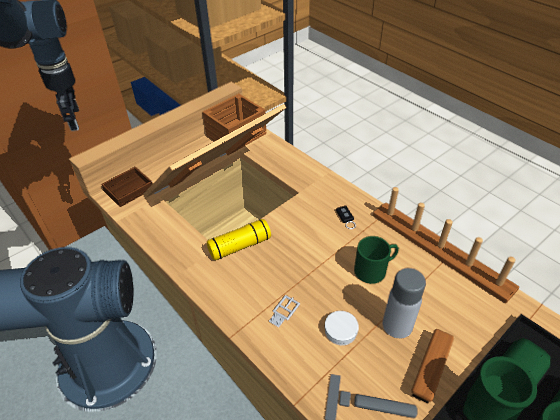

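View pics/top0.png

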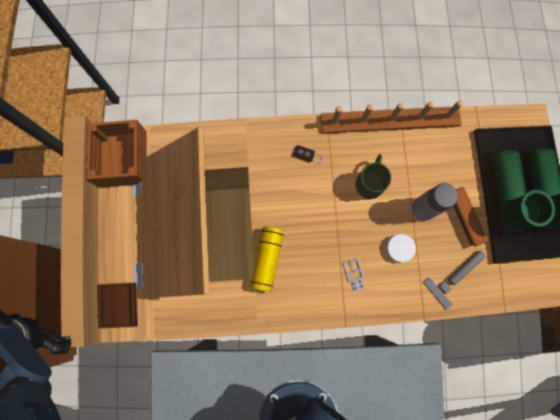

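View pics/wrist0.png

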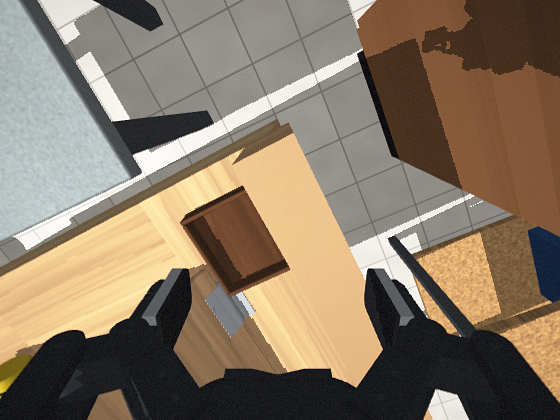

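```bash
cat > h.py <<'E'
import numpy as np, cv2
from station import sense, snapshot, camera_model
def ray(m,uv):
    K=np.array([[m['fx'],0,m['cx']],[0,m['fy'],m['cy']],[0,0,1]])
    p=cv2.undistortPoints(np.array(uv,float).reshape(-1,1,2),K,m['distortion']).reshape(-1,2)
    d=np.c_[p[:,0],-p[:,1],-np.ones(len(p))]
    T=m['camera_from_world'];R=T[:3,:3];o=-R.T@T[:3,3]
    return o,d@R
def plane(m,uv,z):
    o,d=ray(m,uv);return o+d*((z-o[2])/d[:,2])[:,None]
def tri(ms,uvs):
    A=np.zeros((3,3));b=np.zeros(3);L=[]
    for m,uv in zip(ms,uvs):
        o,d=ray(m,[uv]);d=d[0]/np.linalg.norm(d[0]);P=np.eye(3)-np.outer(d,d);A+=P;b+=P@o;L.append((P,o))
    x=np.linalg.solve(A,b);return x,[np.linalg.norm(P@(x-o)) for P,o in L]
def proj(m,X):
    T=m['camera_from_world'];X=np.atleast_2d(X)@T[:3,:3].T+T[:3,3]
    K=np.array([[m['fx'],0,m['cx']],[0,m['fy'],m['cy']],[0,0,1]])
    return cv2.projectPoints(X*[1,-1,-1],np.zeros(3),np.zeros(3),K,m['distortion'])[0].reshape(-1,2)
E
python3 - <<'E'
import cv2
t=cv2.imread('pics/top0.png');s=cv2.imread('pics/side0.png')
cv2.imwrite('pics/topz.png',cv2.resize(t[110:310,130:390],None,fx=3,fy=3,interpolation=cv2.INTER_CUBIC))
cv2.imwrite('pics/sidez.png',cv2.resize(s[90:290,60:320],None,fx=3,fy=3,interpolation=cv2.INTER_CUBIC))
E
```

```text
(no output)
```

View pics/topz.png

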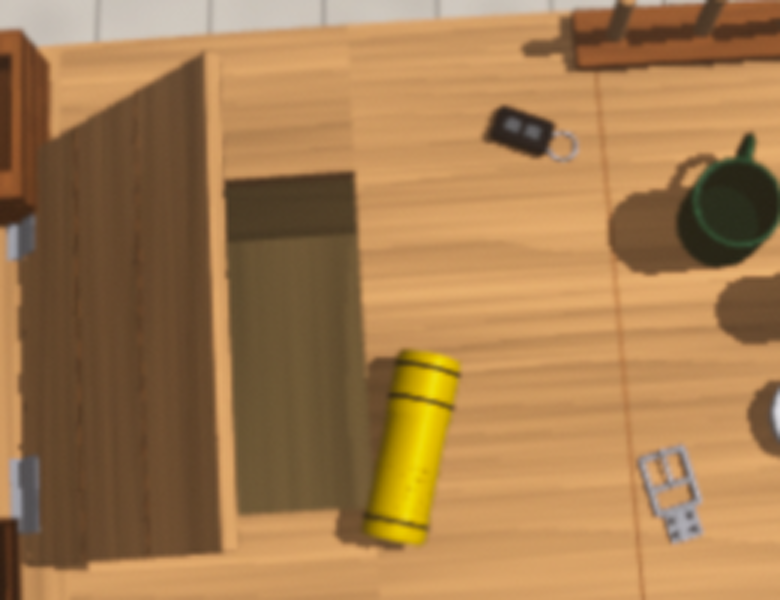

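View pics/sidez.png

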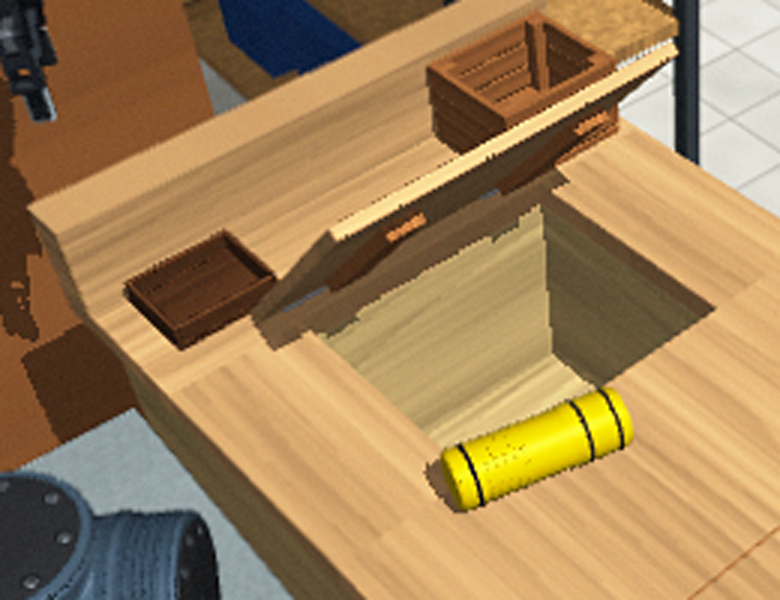

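Run:
```python
from h import *
t=camera_model('top');s=camera_model('side')
T=lambda u,v:(u/3+130,v/3+110)
S=lambda u,v:(u/3+60,v/3+90)
print('well far',tri([t,s],[T(353,172),S(713,309)]))
print('well near',plane(t,[T(367,510)],0))
print('lid near upper',tri([t,s],[T(222,552),S(329,232)]))
print('lid far upper',tri([t,s],[T(203,53),S(672,40)]))
for n,m in(('top',t),('side',s)):
    im=cv2.imread(f'pics/{n}0.png');h=cv2.cvtColor(im,cv2.COLOR_BGR2HSV)
    k=cv2.inRange(h,(22,150,60),(35,255,255));k=cv2.morphologyEx(k,cv2.MORPH_CLOSE,np.ones((7,7)))
    c=max(cv2.findContours(k,0,1)[0],key=cv2.contourArea)
    r=cv2.minAreaRect(c);b=cv2.boxPoints(r);print(n,cv2.contourArea(c),r,b)
    M=cv2.moments(c);print(M['m10']/M['m00'],M['m01']/M['m00'])
    if n=='top': P=plane(m,b,.033);print(P,P.mean(0)); ct=(M['m10']/M['m00'],M['m01']/M['m00'])
    else: cs=(M['m10']/M['m00'],M['m01']/M['m00'])
print(tri([t,s],[ct,cs]))
```

```text
well far (array([6.99287385e-01, 1.27094372e-01, 2.77112529e-05]), [np.float64(0.0005423085727853324), np.float64(0.0005423085727855509)])
well near [[0.37874038 0.11700389 0.        ]]
lid near upper (array([0.34357893, 0.2104152 , 0.25415998]), [np.float64(0.0010573828537721736), np.float64(0.0010573828537721903)])
lid far upper (array([0.73086451, 0.22719238, 0.25989086]), [np.float64(0.0021014955118075747), np.float64(0.0021014955118077946)])
top 1211.5 ((266.75152587890625, 258.44744873046875), (20.959257125854492, 64.11953735351562), 11.94417667388916) [[249.86374 287.64426]
 [263.13382 224.91293]
 [283.6393  229.25064]
 [270.36923 291.98196]]
266.92241023524554 258.5189159444215
[[0.35755405 0.12208489 0.033     ]
 [0.52690157 0.08372819 0.033     ]
 [0.51372887 0.02784167 0.033     ]
 [0.3448971  0.06728431 0.033     ]] [0.4357704  0.07523476 0.033     ]
side 1275.5 ((238.71072387695312, 239.032958984375), (21.908143997192383, 65.18376159667969), 68.42869567871094) [[204.37419 240.8288 ]
 [264.99252 216.8634 ]
 [273.04724 237.23712]
 [212.42892 261.2025 ]]
238.58813537174962 238.91702600287465
(array([0.43442925, 0.0752333 , 0.03120655]), [np.float64(0.0005642566941465374), np.float64(0.0005642566941464992)])
```

```bash
cat >> h.py <<'E'
from scipy.spatial.transform import Rotation as Ro
def delta(pos,R,s=None):
    s=s or sense();R0=Ro.from_quat(s['tool_rot'])
    return np.round(np.r_[R0.inv().apply(np.array(pos)-s['tcp_pos']),(R0.inv()*R).as_rotvec()],4)
def Rtool(yaw): # tool z along (cos,sin), y down
    z=np.array([np.cos(yaw),np.sin(yaw),0]);y=np.array([0,0,-1.]);return Ro.from_matrix(np.c_[np.cross(y,z),y,z])
E
python3 - <<'E'
from h import *
s=sense();print(Ro.from_quat(s['tool_rot']).as_matrix().round(3))
a=np.array([.169,-.039,0]);a/=np.linalg.norm(a);yaw=np.arctan2(a[1],a[0]);print(yaw,a)
c=np.array([.435,.075,0])
for dy in(0,np.pi):
    print(delta(c+.02*a+[0,0,.36],Rtool(yaw+dy)))
t=camera_model('top')
for n,p in dict(buckle=(355,275),fob=(303,153),front=(270,330)).items(): print(n,plane(t,[p],0))
E
```

```text
[[ 0.909 -0.001  0.417]
 [-0.417 -0.001  0.909]
 [-0.    -1.    -0.002]]
-0.22679884805388584 [ 0.9743912  -0.22485951  0.        ]
[ 3.8390e-01 -1.2890e-01 -3.7120e-01  1.6000e-03  1.3678e+00  9.0000e-04]
[ 3.8390e-01 -1.2890e-01 -3.7120e-01  1.0000e-03 -1.7738e+00 -1.7000e-03]
buckle [[ 0.3855513  -0.16762425  0.        ]]
fob [[ 0.73945263 -0.03382186  0.        ]]
front [[0.24209515 0.07088498 0.        ]]
```

Emit:
play_rows(
  deltas=[
    [0,-0.05,0,0,0,0],
    [0,-0.1,0,0,0,0],
    [0.04,-0.129,-0.04,0,0.15,0],
    [0.384,-0.129,-0.371,0,1.368,0],
    [0.384,-0.129,-0.371,0,1.368,0],
    [0.384,-0.129,-0.371,0,1.368,0],
    [0.384,-0.129,-0.371,0,1.368,0],
    [0.384,-0.129,-0.371,0,1.368,0],
    [0.384,-0.129,-0.371,0,1.368,0],
    [0.384,-0.129,-0.371,0,1.368,0],
    [0.384,-0.129,-0.371,0,1.368,0],
    [0.384,-0.129,-0.371,0,1.368,0],
  ],
  gripper=0.06,
)

```text
t: 1.35
tcp_pos: [0.4405, 0.1057, 0.3598]
tool_rot: [-0.439, 0.554, -0.554, 0.439]
force: [1.3, 0.5, -0.1]
finger_gap: 0.699
```

Run:
```python
from h import *
a=np.array([.9744,-.2249,0]);c=np.array([.435,.075,0])
print(delta(c+.02*a+[0,0,.2],Rtool(-.2268)),sense()['q'].round(3))
```

```text
[ 0.0311  0.1598  0.0216 -0.     -0.0032 -0.0002] [-0.012  0.142  1.657  0.     1.343  0.218]
```

Emit:
play_rows(
  deltas=[
    [0.031,0.05,0.022,0,0,0],
    [0.031,0.1,0.022,0,0,0],
    [0.031,0.14,0.022,0,0,0],
    [0.031,0.16,0.022,0,0,0],
    [0.031,0.16,0.022,0,0,0],
    [0.031,0.16,0.022,0,0,0],
  ],
)

```text
t: 1.95
tcp_pos: [0.4553, 0.0725, 0.2001]
tool_rot: [0.44, -0.553, 0.553, -0.44]
force: [0.0, -0.5, 0.2]
finger_gap: 0.703
```

Run:
```python
from h import *
s=sense();print(s['tcp_pos'],s['force'],s['t']);m=camera_model('wrist')
im=snapshot('wrist')[:,:,::-1].copy();cv2.imwrite('pics/w1.png',im)
h=cv2.cvtColor(im,cv2.COLOR_BGR2HSV)
k=cv2.inRange(h,(22,150,60),(35,255,255));k=cv2.morphologyEx(k,cv2.MORPH_CLOSE,np.ones((9,9)))
c=max(cv2.findContours(k,0,1)[0],key=cv2.contourArea);r=cv2.minAreaRect(c);b=cv2.boxPoints(r);print(b)
print(plane(m,b,.035))
a=np.array([.9744,-.2249,0]);c=np.array([.435,.075,0.06])
print(proj(m,[c-.085*a,c,c+.085*a]))
```

```text
[0.45529285 0.07245701 0.2000786 ] [ 0.03428718 -0.45183667  0.19931262] 1.95
[[170. 159.]
 [345. 159.]
 [345. 215.]
 [170. 215.]]
[[0.35591045 0.12529698 0.035     ]
 [0.52729834 0.0857439  0.035     ]
 [0.51799895 0.02622926 0.035     ]
 [0.33570219 0.06830627 0.035     ]]
[[168.61843152 195.99581165]
 [257.04109414 195.99516687]
 [345.4585609  195.99660245]]
```

View pics/w1.png

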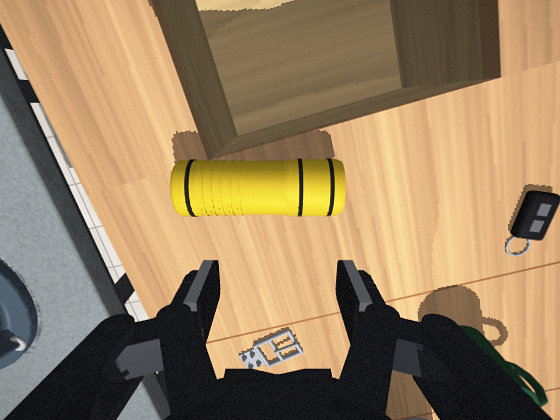

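Run:
```python
from h import *
m=camera_model('wrist');P=plane(m,[(257.5,187.2),(170,187.2),(345,187.2)],.03);print(P)
d=P[2]-P[1];print(np.arctan2(d[1],d[0]))
a=np.array([.9744,-.2249,0]);r=np.array([-.2249,-.9744,0]);s=sense()
print((P[0]-s['tcp_pos'])@r,(P[0]-s['tcp_pos'])@a)
t=camera_model('top');s=camera_model('side')
def mid(m,b):
    pass
```

```text
[[0.43480557 0.07562291 0.03      ]
 [0.34487657 0.09642116 0.03      ]
 [0.52486933 0.05479756 0.03      ]]
-0.2272567008166501
0.001745394890303995 -0.02136212643157712
```

Emit:
play_rows(
  deltas=[
    [-0.007,0.04,0,0,0,0],
    [-0.007,0.08,0,0,0,0],
    [-0.007,0.11,0,0,0,0],
    [-0.007,0.13,0,0,0,0],
    [-0.007,0.134,0,0,0,0],
    [-0.007,0.136,0,0,0,0],
    [-0.007,0.136,0,0,0,0],
  ],
)

```text
t: 2.7
tcp_pos: [0.4579, 0.0793, 0.0652]
tool_rot: [0.439, -0.553, 0.554, -0.441]
force: [-0.1, -0.6, 0.9]
finger_gap: 0.704
```

Emit:
play_rows(
  deltas=[
    [0,0.001,0,0,0,0],
    [0,0.002,0,0,0,0],
    [0,0.003,0,0,0,0],
    [0,0.004,0,0,0,0],
    [0,0.004,0,0,0,0],
  ],
)

```text
t: 3.2
tcp_pos: [0.4564, 0.0793, 0.0598]
tool_rot: [-0.44, 0.553, -0.553, 0.44]
force: [-0.7, 0.0, 0.1]
finger_gap: 0.702
```

Emit:
play_rows(
  deltas=[
    [0,0.001,0,0,0,0],
    [0,0.002,0,0,0,0],
    [0,0.002,0,0,0,0],
  ],
)

```text
t: 3.5
tcp_pos: [0.4563, 0.0793, 0.0576]
tool_rot: [-0.44, 0.554, -0.553, 0.44]
force: [0.8, 0.1, -0.1]
finger_gap: 0.705
```

Emit:
play_rows(
  deltas=[
    [0,0.001,0,0,0,0],
    [0,0.002,0,0,0,0],
    [0,0.002,0,0,0,0],
  ],
)

```text
t: 3.8
tcp_pos: [0.4564, 0.0793, 0.0557]
tool_rot: [-0.44, 0.553, -0.553, 0.44]
force: [-0.5, 0.3, -0.4]
finger_gap: 0.7
```

Emit:
play_rows(
  deltas=[
    [0,0.001,0,0,0,0],
    [0,0.002,0,0,0,0],
    [0,0.002,0,0,0,0],
  ],
)

```text
t: 4.1
tcp_pos: [0.4566, 0.0794, 0.0547]
tool_rot: [0.44, -0.553, 0.554, -0.44]
force: [-1.5, 1.3, 9.3]
finger_gap: 0.705
```

Emit:
play_rows(
  deltas=[
    [0.003,0,0,0,0,0],
    [0.006,0,0,0,0,0],
    [0.009,0,0,0,0,0],
    [0.012,0,0,0,0,0],
  ],
)

```text
t: 4.5
tcp_pos: [0.4539, 0.0676, 0.0548]
tool_rot: [0.44, -0.553, 0.554, -0.44]
force: [-1.3, 0.0, 9.9]
finger_gap: 0.704
```

```bash
cat > look.py <<'E'
import sys
from h import *
n=sys.argv[1];s=sense();print(s['tcp_pos'].round(4),s['force'].round(1),s['t'])
im=snapshot('side')[:,:,::-1];cv2.imwrite(f'pics/s{n}.png',cv2.resize(im[150:310,120:380],None,fx=3,fy=3,interpolation=cv2.INTER_CUBIC))
E
python3 look.py 1
```

```text
[0.4539 0.0676 0.0548] [-1.3  0.   9.9] 4.5
```

View pics/s1.png

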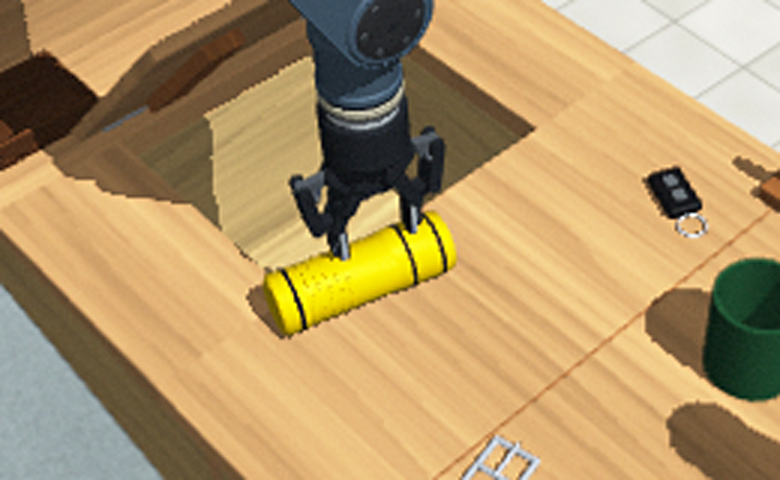

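Emit:
play_rows(
  deltas=[
    [0.004,0,0,0,0,0],
    [0.008,0,0,0,0,0],
    [0.012,0,0,0,0,0],
    [0.016,0,0,0,0,0],
    [0.02,0,0,0,0,0],
  ],
)

```text
t: 5.05
tcp_pos: [0.4495, 0.048, 0.0547]
tool_rot: [0.44, -0.553, 0.554, -0.44]
force: [-1.3, 0.1, 8.5]
finger_gap: 0.7
```

Emit:
play_rows(
  deltas=[
    [0.004,0,0,0,0,0],
    [0.004,0,0,0,0,0],
    [0.004,-0.004,0,0,0,0],
    [0.004,-0.02,0,0,0,0],
    [0.004,-0.02,0,0,0,0],
  ],
)

```text
t: 5.55
tcp_pos: [0.4493, 0.0442, 0.0749]
tool_rot: [0.44, -0.553, 0.554, -0.441]
force: [-0.6, -0.1, 0.7]
finger_gap: 0.703
```

```bash
cat > ax.py <<'E'
from h import *
import sys
n=sys.argv[1]
s=sense();m=camera_model('wrist')
im=snapshot('wrist')[:,:,::-1].copy()
h=cv2.cvtColor(im,cv2.COLOR_BGR2HSV)
k=cv2.inRange(h,(22,150,60),(35,255,255));k=cv2.morphologyEx(k,cv2.MORPH_CLOSE,np.ones((9,9)))
c=max(cv2.findContours(k,0,1)[0],key=cv2.contourArea);r=cv2.minAreaRect(c);b=cv2.boxPoints(r);print(r)
x,y,w,hh=cv2.boundingRect(c)
f=lambda v:np.arctan((v-m['cy'])/m['fy'])
row=m['cy']+m['fy']*np.tan((f(y)+f(y+hh-1))/2)
P=plane(m,[(x+w/2,row)],.03)[0]
R=Ro.from_quat(s['tool_rot']);print(s['t'],s['tcp_pos'].round(4),'axis',P.round(4),'in tool',R.inv().apply(P-s['tcp_pos']).round(4))
cv2.imwrite(f'pics/ax{n}.png',im)
E
python3 ax.py 1; python3 look.py 2
```

```text
((242.48191833496094, 221.98431396484375), (91.18826293945312, 297.03302001953125), 89.74191284179688)
5.55 [0.4493 0.0442 0.0749] axis [0.4288 0.0585 0.03  ] in tool [-0.0094  0.0448 -0.0233]
[0.449  0.0442 0.0743] [0.8 0.3 0. ] 5.6
```

View pics/ax1.png

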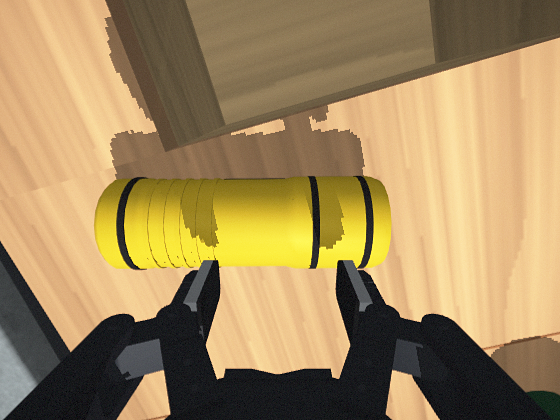

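View pics/s2.png

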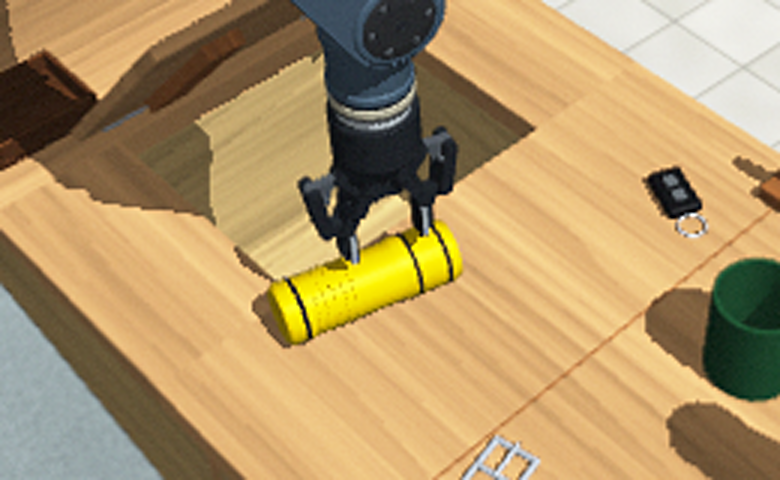

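Emit:
play_rows(
  deltas=[
    [-0.019,0,0,0,0,0],
    [-0.019,0.012,0,0,0,0],
    [-0.019,0.018,0,0,0,0],
    [-0.019,0.02,0,0,0,0],
    [-0.019,0.02,0,0,0,0],
  ],
)

```text
t: 6.15
tcp_pos: [0.4522, 0.0629, 0.0545]
tool_rot: [-0.44, 0.554, -0.553, 0.44]
force: [-1.9, 1.4, 13.0]
finger_gap: 0.702
```

Emit:
play_rows(
  deltas=[
    [0.003,0,0,0,0,0],
    [0.007,0,0,0,0,0],
    [0.011,0,0,0,0,0],
    [0.015,0,0,0,0,0],
    [0.02,0,0,0,0,0],
    [0.025,0,0,0,0,0],
    [0.03,0,0,0,0,0],
    [0.034,0,0,0,0,0],
    [0.037,0,0,0,0,0],
    [0.038,0,0,0,0,0],
    [0.038,-0.004,0,0,0,0],
    [0.038,-0.02,0,0,0,0],
  ],
)

```text
t: 7.35
tcp_pos: [0.4428, 0.0256, 0.0728]
tool_rot: [-0.441, 0.555, -0.553, 0.439]
force: [0.4, 0.3, 0.0]
finger_gap: 0.705
```

```bash
python3 ax.py 2
```

```text
((246.49354553222656, 224.01084899902344), (93.10735321044922, 301.0621337890625), 89.7519760131836)
7.35 [0.4428 0.0256 0.0728] axis [0.4247 0.0388 0.03  ] in tool [-0.0088  0.0429 -0.0205]
```

View pics/ax2.png

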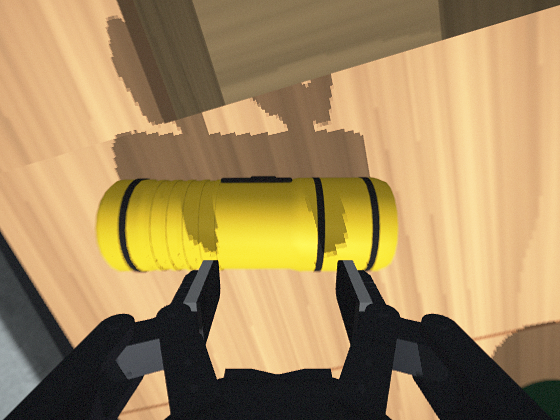

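Emit:
play_rows(
  deltas=[
    [-0.018,0,-0.015,0,0,0],
    [-0.018,0.012,-0.015,0,0,0],
    [-0.018,0.018,-0.015,0,0,0],
    [-0.018,0.0198,-0.015,0,0,0],
    [-0.018,0.0198,-0.015,0,0,0],
  ],
)

```text
t: 7.9
tcp_pos: [0.433, 0.0467, 0.0545]
tool_rot: [-0.44, 0.554, -0.553, 0.44]
force: [-2.1, 1.5, 13.9]
finger_gap: 0.704
```

Emit:
play_rows(
  deltas=[
    [0.003,0,0,0,0,0],
    [0.007,0,0,0,0,0],
    [0.011,0,0,0,0,0],
    [0.015,0,0,0,0,0],
    [0.02,0,0,0,0,0],
    [0.025,0,0,0,0,0],
    [0.03,0,0,0,0,0],
    [0.034,0,0,0,0,0],
    [0.037,0,0,0,0,0],
    [0.038,0,0,0,0,0],
    [0.038,-0.004,0,0,0,0],
    [0.038,-0.02,0,0,0,0],
  ],
)

```text
t: 9.1
tcp_pos: [0.4244, 0.0094, 0.0731]
tool_rot: [-0.441, 0.554, -0.553, 0.439]
force: [0.5, -0.2, -0.1]
finger_gap: 0.702
```

```bash
python3 ax.py 3
```

```text
((271.997314453125, 223.37879943847656), (92.34978485107422, 302.02313232421875), 89.7519760131836)
9.1 [0.4244 0.0094 0.0731] axis [0.4225 0.0191 0.03  ] in tool [-0.009   0.0431 -0.0039]
```

View pics/ax3.png

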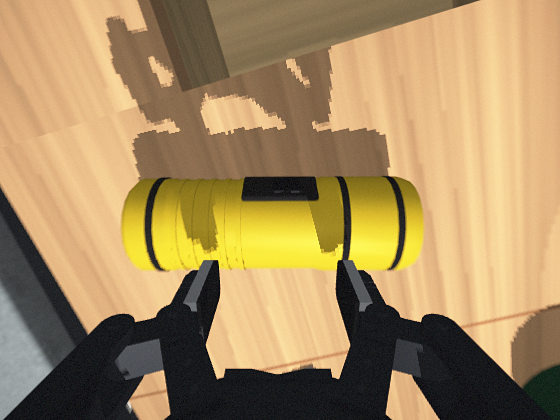

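Emit:
play_rows(
  deltas=[
    [-0.018,0,0,0,0,0],
    [-0.018,0.012,0,0,0,0],
    [-0.018,0.018,0,0,0,0],
    [-0.018,0.0198,0,0,0,0],
    [-0.018,0.0198,0,0,0,0],
  ],
)

```text
t: 9.65
tcp_pos: [0.4291, 0.027, 0.0546]
tool_rot: [0.44, -0.553, 0.554, -0.44]
force: [-0.9, 0.6, 11.1]
finger_gap: 0.704
```

Emit:
play_rows(
  deltas=[
    [0.003,0,0,0,0,0],
    [0.007,0,0,0,0,0],
    [0.011,0,0,0,0,0],
    [0.015,0,0,0,0,0],
    [0.02,0,0,0,0,0],
    [0.025,0,0,0,0,0],
    [0.03,0,0,0,0,0],
    [0.034,0,0,0,0,0],
    [0.036,0,0,0,0,0],
    [0.037,0,0,0,0,0],
    [0.037,-0.004,0,0,0,0],
    [0.037,-0.02,0,0,0,0],
  ],
)

```text
t: 10.85
tcp_pos: [0.4198, -0.009, 0.0734]
tool_rot: [-0.441, 0.555, -0.553, 0.439]
force: [0.3, -0.5, 0.4]
finger_gap: 0.703
```

```bash
python3 ax.py 4
```

```text
((272.98504638671875, 222.9979248046875), (93.09744262695312, 302.01007080078125), 89.7551498413086)
10.85 [ 0.4198 -0.009   0.0734] axis [0.4185 0.0008 0.03  ] in tool [-0.0093  0.0434 -0.0033]
```

View pics/ax4.png

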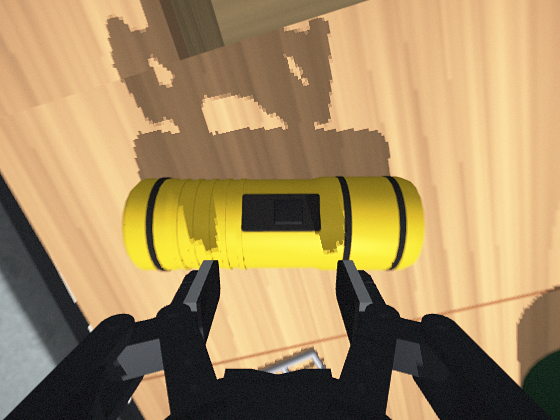

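Emit:
play_rows(
  deltas=[
    [-0.018,0,0,0,0,0],
    [-0.018,0.012,0,0,0,0],
    [-0.018,0.018,0,0,0,0],
    [-0.018,0.0198,0,0,0,0],
    [-0.018,0.0198,0,0,0,0],
  ],
)

```text
t: 11.4
tcp_pos: [0.4246, 0.0085, 0.0547]
tool_rot: [-0.44, 0.554, -0.553, 0.44]
force: [-1.8, 0.5, 8.0]
finger_gap: 0.702
```

Emit:
play_rows(
  deltas=[
    [0.003,0,0,0,0,0],
    [0.007,0,0,0,0,0],
    [0.011,0,0,0,0,0],
    [0.015,0,0,0,0,0],
    [0.02,0,0,0,0,0],
    [0.025,0,0,0,0,0],
    [0.029,0,0,0,0,0],
    [0.032,0,0,0,0,0],
    [0.034,0,0,0,0,0],
    [0.034,0,0,0,0,0],
    [0.034,-0.003,0,0,0,0],
    [0.034,-0.03,0,0,0,0],
  ],
)

```text
t: 12.6
tcp_pos: [0.4154, -0.0243, 0.0828]
tool_rot: [-0.441, 0.555, -0.552, 0.439]
force: [0.8, -0.2, 0.1]
finger_gap: 0.701
```

Emit:
play_rows(
  deltas=[
    [0,-0.05,0,0,0,0],
    [0,-0.1,0,0,0,0],
    [0,-0.12,0,0,0,0],
    [0,-0.12,0,0,0,0],
  ],
)

```text
t: 13.0
tcp_pos: [0.419, -0.0252, 0.2073]
tool_rot: [0.439, -0.551, 0.556, -0.442]
force: [0.3, -0.8, 0.0]
finger_gap: 0.706
```

```bash
cat >> ax.py <<'E'
# switch: dark blob inside the flashlight rectangle
sub=im[y:y+hh,x:x+w];g=cv2.inRange(cv2.cvtColor(sub,cv2.COLOR_BGR2GRAY),0,70)
cs=[c for c in cv2.findContours(g,0,1)[0] if cv2.contourArea(c)>60]
for c in cs:
    r=cv2.boundingRect(c);print('dark',r[0]+x,r[1]+y,r[2],r[3])
    q=plane(m,[(r[0]+x+r[2]/2,r[1]+y+r[3]/2)],.06)[0];o=R.inv().apply(q-P);print('off axis',o.round(4),'ang',np.degrees(np.arcsin(np.clip(o[0]/.03,-1,1))).round(1))
E
python3 ax.py 5
```

```text
((270.0, 176.0), (56.0, 172.0), 90.0)
13.0 [ 0.419  -0.0252  0.2073] axis [ 0.4144 -0.0155  0.03  ] in tool [-0.0085  0.1772 -0.0081]
dark 253 171 45 22
off axis [-0.0014 -0.03    0.0055] ang -2.6
dark 338 148 8 56
off axis [-0.0072 -0.0295  0.0698] ang -13.9
dark 308 148 7 56
off axis [-0.0073 -0.0297  0.0403] ang -14.0
dark 198 148 11 57
off axis [-0.007  -0.0305 -0.0638] ang -13.4
```

View pics/ax5.png

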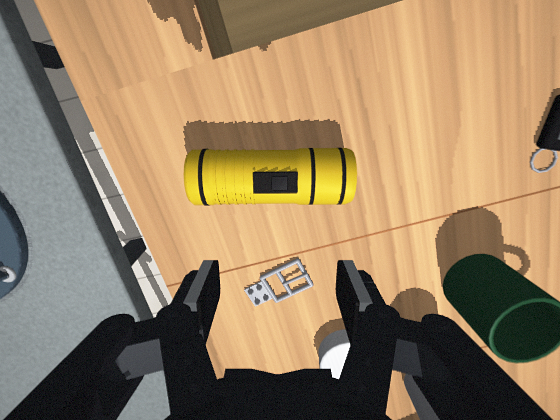

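```bash
cat > lid.py <<'E'
from h import *
n=np.array([-.0315,.9995,0]);H=np.array([.529,.432,0]);h=.016
def P(th,d=.31,off=.011): 
    return H+n*(-(d*np.cos(th)-h*np.sin(th))+off)+[0,0,d*np.sin(th)+h*np.cos(th)]
E
python3 - <<'E'
from lid import *
p=P(.83);print(p)
print(delta([p[0],p[1],.33],Rtool(.0315)))
E
```

```text
[0.53487174 0.24568862 0.23955674]
[-0.2899 -0.1244  0.0536 -0.0035 -0.2588  0.0008]
```

Emit:
play_rows(
  deltas=[
    [0,-0.05,0,0,0,0],
    [0,-0.1,0,0,0,0],
    [-0.03,-0.124,0.006,0,-0.05,0],
    [-0.29,-0.124,0.054,0,-0.259,0],
    [-0.29,-0.124,0.054,0,-0.259,0],
    [-0.29,-0.124,0.054,0,-0.259,0],
    [-0.29,-0.124,0.054,0,-0.259,0],
    [-0.29,-0.124,0.054,0,-0.259,0],
    [-0.29,-0.124,0.054,0,-0.259,0],
    [-0.29,-0.124,0.054,0,-0.259,0],
    [-0.29,-0.124,0.054,0,-0.259,0],
  ],
  gripper=0,
)

```text
t: 14.15
tcp_pos: [0.5339, 0.2448, 0.3264]
tool_rot: [0.509, -0.493, 0.491, -0.506]
force: [0.2, -0.9, -0.5]
finger_gap: -0.001
```

Run:
```python
from lid import *
p=P(.83)
print(sense()['tcp_pos'],sense()['finger_gap'],delta([p[0],p[1],.255],Rtool(.0315)))
for n in('wrist','top'): cv2.imwrite(f'pics/{n}6.png',snapshot(n)[:,:,::-1])
```

```text
[0.5339087  0.24480915 0.3264308 ] -0.0012234849158475902 [-0.001   0.0714  0.0013  0.0044  0.0005  0.0019]
```

View pics/wrist6.png

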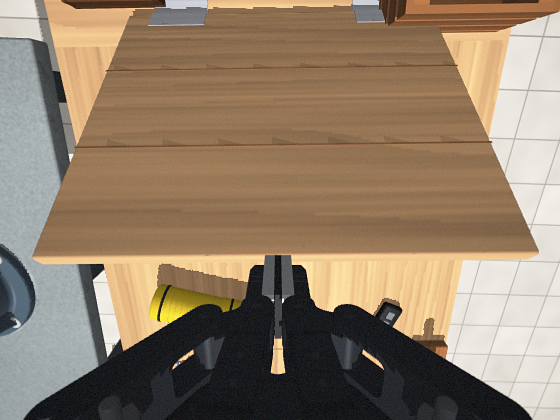

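View pics/top6.png

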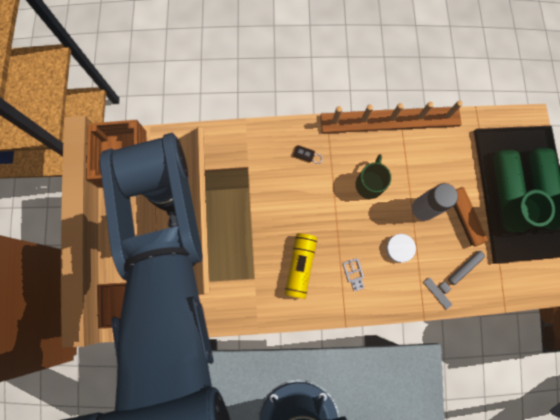

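Run:
```python
from lid import *
m=camera_model('wrist');print(proj(m,[P(.83,.335,0),[.344,.2104,.254],[.731,.227,.26]]))
```

```text
[[279.66698881 252.99900899]
 [ 35.54342291 252.13973807]
 [536.80575218 250.66212985]]
```

Emit:
play_rows(
  deltas=[
    [0,0.04,0,0,0,0],
    [0,0.065,0,0,0,0],
    [0,0.074,0,0,0,0],
    [0,0.076,0,0,0,0],
  ],
)

```text
t: 14.65
tcp_pos: [0.5343, 0.2446, 0.2517]
tool_rot: [0.508, -0.493, 0.492, -0.507]
force: [0.2, 0.5, 0.6]
finger_gap: -0.002
```

Run:
```python
from lid import *
s=sense()
for th in np.arange(.85,-.06,-.05): print(round(th,2),delta(P(th),Rtool(.0315),s)[:3])
```

```text
0.85 [-0.0059  0.0082  0.0006]
0.8 [0.006  0.0182 0.0006]
0.75 [0.0174 0.0287 0.0006]
0.7 [0.0283 0.0398 0.0007]
0.65 [0.0386 0.0514 0.0007]
0.6 [0.0483 0.0635 0.0008]
0.55 [0.0574 0.0761 0.0008]
0.5 [0.0658 0.0891 0.0008]
0.45 [0.0736 0.1025 0.0009]
0.4 [0.0807 0.1163 0.0009]
0.35 [0.0871 0.1304 0.001 ]
0.3 [0.0928 0.1449 0.001 ]
0.25 [0.0978 0.1596 0.001 ]
0.2 [0.102  0.1745 0.0011]
0.15 [0.1055 0.1896 0.0011]
0.1 [0.1082 0.2049 0.0011]
0.05 [0.1102 0.2203 0.0012]
-0.0 [0.1113 0.2358 0.0012]
-0.05 [0.1117 0.2513 0.0013]
```

Contact, then follow the arc gently.

Emit:
play_rows(
  deltas=[
    [-0.001,0.006,0,0,0,0],
    [-0.001,0.012,0,0,0,0],
    [0.002,0.015,0,0,0,0],
    [0.006,0.018,0,0,0,0],
    [0.012,0.0235,0,0,0,0],
  ],
)

```text
t: 15.15
tcp_pos: [0.536, 0.2345, 0.2298]
tool_rot: [-0.507, 0.492, -0.492, 0.509]
force: [0.6, 2.3, 3.3]
finger_gap: 0.0
```

Emit:
play_rows(
  deltas=[
    [0.0054,0.0052,0,0,0,0],
    [0.011,0.0105,0,0,0,0],
    [0.0163,0.0163,0,0,0,0],
    [0.0215,0.022,0,0,0,0],
    [0.0266,0.028,0,0,0,0],
    [0.0316,0.034,0,0,0,0],
    [0.0363,0.04,0,0,0,0],
    [0.041,0.0463,0,0,0,0],
    [0.0454,0.0526,0,0,0,0],
    [0.0498,0.059,0,0,0,0],
    [0.0538,0.0656,0,0,0,0],
  ],
)

```text
t: 16.25
tcp_pos: [0.5369, 0.1797, 0.1627]
tool_rot: [0.508, -0.492, 0.492, -0.508]
force: [0.7, 0.1, 3.4]
finger_gap: -0.003
```

Emit:
play_rows(
  deltas=[
    [0.004,0.0066,0,0,0,0],
    [0.0078,0.0134,0,0,0,0],
    [0.0114,0.0202,0,0,0,0],
    [0.0149,0.0272,0,0,0,0],
    [0.0213,0.0413,0,0,0,0],
    [0.027,0.0558,0,0,0,0],
    [0.032,0.0705,0,0,0,0],
    [0.0362,0.0854,0,0,0,0],
    [0.0397,0.1005,0,0,0,0],
    [0.0424,0.1158,0,0,0,0],
  ],
)

```text
t: 17.25
tcp_pos: [0.5384, 0.1373, 0.0466]
tool_rot: [0.508, -0.492, 0.492, -0.508]
force: [2.1, -0.6, 2.5]
finger_gap: -0.003
```

Run:
```python
from lid import *
s=sense();print(s['tcp_pos'],s['force']);cv2.imwrite('pics/s7.png',snapshot('side')[:,:,::-1])
```

```text
[0.53838534 0.13726872 0.04658044] [ 2.12045481 -0.59191167  2.53154488]
```

View pics/s7.png

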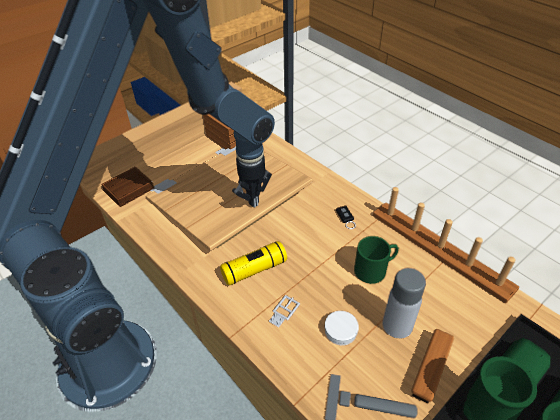

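Emit:
play_rows(
  deltas=[
    [0.001,0.008,0,0,0,0],
    [0.002,0.0155,0,0,0,0],
    [0.003,0.022,0,0,0,0],
    [0.003,0.026,0,0,0,0],
    [0.003,0.028,0,0,0,0],
    [0.003,0.029,0,0,0,0],
  ],
)

```text
t: 17.9
tcp_pos: [0.5385, 0.1348, 0.0185]
tool_rot: [0.508, -0.492, 0.492, -0.508]
force: [-0.6, 0.8, 1.0]
finger_gap: 0.001
```

Emit:
play_rows(
  deltas=[
    [0,0.001,0,0,0,0],
    [0,0.002,0,0,0,0],
    [0,0.003,0,0,0,0],
  ],
)

```text
t: 18.2
tcp_pos: [0.5388, 0.1348, 0.016]
tool_rot: [-0.508, 0.492, -0.492, 0.508]
force: [-2.1, -0.3, 13.3]
finger_gap: -0.001
```

Emit:
play_rows(
  deltas=[
    [0,0.0005,0,0,0,0],
    [0,0.001,0,0,0,0],
    [0,0.001,0,0,0,0],
  ],
)

```text
t: 18.5
tcp_pos: [0.5388, 0.1348, 0.0161]
tool_rot: [-0.508, 0.492, -0.492, 0.508]
force: [-3.5, -1.0, 11.4]
finger_gap: 0.005
```

Emit:
play_rows(
  deltas=[
    [0,-0.003,0,0,0,0],
    [0,-0.02,0,0,0,0],
    [0,-0.07,0,0,0,0],
    [0,-0.12,0,0,0,0],
    [0,-0.17,0,0,0,0],
    [0,-0.22,0,0,0,0],
    [0,-0.25,0,0,0,0],
    [0,-0.25,0,0,0,0],
  ],
)

```text
t: 19.3
tcp_pos: [0.5422, 0.1351, 0.2701]
tool_rot: [-0.505, 0.489, -0.495, 0.511]
force: [0.3, 0.5, -0.7]
finger_gap: 0.003
```

Run:
```python
from lid import *
s=sense();print(s['tcp_pos'],s['force'],s['t'])
for n in('side','top','wrist'): cv2.imwrite(f'pics/{n}8.png',snapshot(n)[:,:,::-1])
m=camera_model('side');im=cv2.imread('pics/side8.png')
e=np.array([.9995,.0315,0])
for c,n in((m,'side'),(camera_model('top'),'top'),(camera_model('wrist'),'wrist')):
    q=proj(c,[P(0,.335,0)+e*k for k in(-.195,0,.195)]);print(n,q.round(1))
cv2.imwrite('pics/side8z.png',cv2.resize(im[150:300,120:380],None,fx=3,fy=3,interpolation=cv2.INTER_CUBIC))
```

```text
[0.54216406 0.13511283 0.27011461] [ 0.30424011  0.54872888 -0.70253343] 19.3
side [[209.1 256. ]
 [263.7 219.7]
 [311.6 188. ]]
top [[261.7 292.3]
 [258.4 221.4]
 [255.4 154. ]]
wrist [[132.2 197.9]
 [278.7 198.1]
 [425.3 198.2]]
```

View pics/side8z.png

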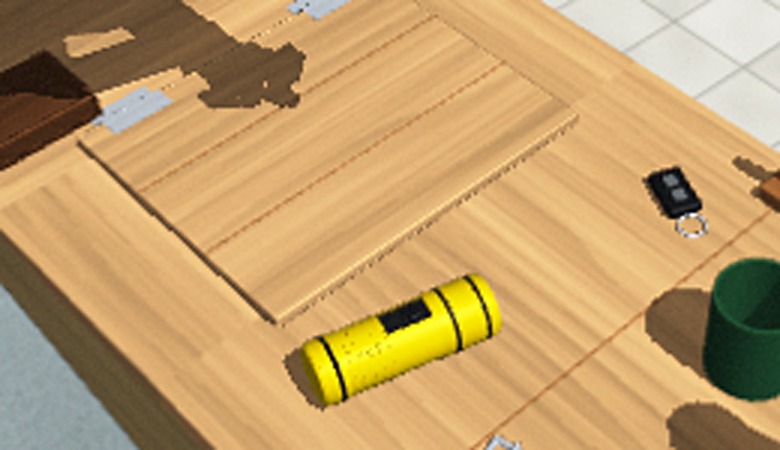

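View pics/wrist8.png

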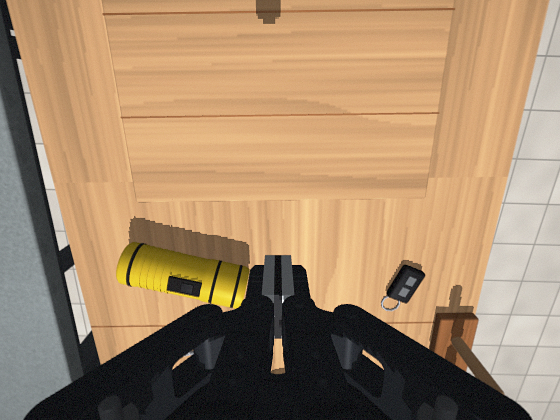

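View pics/top8.png

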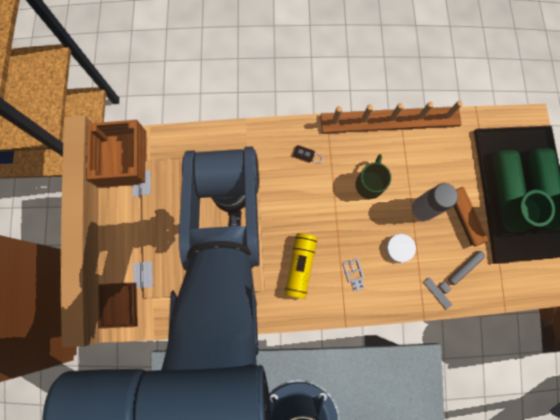

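```bash
python3 -c "
from station import *
print(sense()['qd'].round(3));print(sign_off())"
```

```text
[-0.001  0.027  0.022  0.001  0.003 -0.001]
the job is handed in; nothing more can be done
None
```

The flashlight is rolled half a turn with its switch uppermost, the lid is shut, and the job was handed in at about 19.5 s of the 67 s allowed.

- **Flashlight:** I rolled it in five short strokes with two open fingertips on top, pressing with about 8 to 14 N and lifting off between strokes. Its axis moved 93.4 mm against the 94 mm asked. The wrist picture put the switch about 3° from straight up.
- **Lid:** I followed it down along its arc with the shut fingertips at 3 to 4 N, with 11 to 13 N once it stopped. The tip came to rest at z = 0.016 m, which is the shut height. The tip then held at 0.016 m when I commanded another 1 mm down, as against a solid stop, although the force read 11.4 N then against 13.3 N before, where I expected a rise.
- **Final pictures:** The lid edge matches its predicted shut position to about 1 to 4 pixels, with the near corner off the most. The flashlight lies clear of the lid. The other things look unmoved by eye; I did not measure them. The arm was up and touching nothing.

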